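# Unload the stamp die and set its purge valve

## Task

Empty the press die: lift the clay stamp out by its ridge, set it down flat (not dropped) wholly on the free part of the grey ware board, and let go. Then set the die's air valve by the black crank handle of its red handwheel: close it clockwise to its stop, pause there a moment, open it exactly two full turns, and finish still gripping the handle at that setting, since it is to be held there while the die blows dry. Do not disturb the finished stamp or the loose things about the bench.

Things in the scene. Friction and masses are not known exactly. Their poses are not given: they have to be found in the camera images.
- stamp: the freshly pressed red-brown clay stamp (leather-hard, rigid, about 170 g), face down in the die at the start. A plate 66 x 66 mm, 14 mm thick, with a ridge handle standing on its middle: 20 mm thick (along the stamp's x), 50 mm long (along its y), from 14 to 44 mm above the underside. Origin: centre of the underside; z up through the ridge. Take the ridge across its 20 mm thickness, from above. It lies loose in the cavity, 2 mm play all round
- die_face (a point): centre of the cavity of the lower die, at the level of the die's top face (62 mm above the bench). The cavity is 70 x 70 mm and 12 mm deep in a white plaster block 130 mm square with a steel band. Axes are those of the rig: z up, y from the die towards the valve. Two guide pins 18 mm high stand on the face at (+53, +53) and (-53, -53) mm
- board_top (a point): centre of the top face of the ware board: grey fibre board on two wooden battens, 240 mm (its x) x 130 mm (its y), top 25 mm above the bench, z up, fixed. It stands to the left or to the right of the rig. The half towards its -x end is free; the finished stamp stands near x = +60 mm
- done_stamp: a finished, dry, pale pinkish clay stamp of the same shape and size, loose on the far half of the ware board; origin: centre of its underside. Leave it where it is
- valve_axis (a point): on the axis of the valve, at mid-height of the rim of the red handwheel (132 mm above the bench). Axes are those of the rig (a fixed assembly): z up along the stem, y pointing from the die to the valve. The wheel is 113 mm across and does not rise; its hub lies no higher than the rim. An air regulator, 125 mm high and so below the wheel, stands behind it
- crank_grip: the black crank handle standing upright on the wheel's rim, its axis 50 mm from the valve axis: 22 mm thick, 52 mm long, from about 142 to 194 mm above the bench. Origin: centre of its lower end; z up. It revolves freely on its own spindle, so a gripper that holds it from above can carry it round the valve axis without turning itself
- purge_valve (a joint): the angle of the valve wheel in rad: 0 = shut, hard on its stop; it grows as the wheel is turned anticlockwise seen from above (opening), one turn = 6.283; other stop at 22. At angle 0 the crank handle stands from the valve axis along the rig's +x, at angle a it is turned by a about +z from there. It starts partly open, between 2.2 and 7.2. Turning takes about 3 N at the crank handle; it stays where it is left
- palette: bystander: white round paint palette with paint wells, 164 mm across, 14 mm high, loose; origin: centre of the underside
- brush_pot: bystander: green glass pot of brushes, 80 mm across, 105 mm high, brushes up to about 250 mm; origin: centre of the underside
- pink_paint: bystander: pink paint bottle, 60 mm across, 165 mm high; origin: centre of the underside
- blue_paint: bystander: blue paint bottle, 60 mm across, 165 mm high; origin: centre of the underside
- spoon: bystander: spoon lying on the bench
- brush: bystander: brush lying on the bench
Not all that is in view belongs to the job. What is shaped like the stamp but green, purple or turquoise is not meant.

How it is judged:
By the outcome, as a careful person would: the job done as asked, in the order asked, and still so for the second after the job is handed in, while the arm keeps its last pose, push and grip.
It also fails if it takes over 72 s, if anything falls off the work surface, if the arm or the gripper's body presses on something with over 40 N, if the wrist force passes 120 N, or if a joint passes its speed limit or range.

## Robot

A 6-joint arm with a two-finger parallel gripper is mounted at the origin on the work surface. World frame = base frame: x ahead of the robot, y to its left, z up, the work surface at z = 0. Lengths are in m, angles in rad, forces in N, time in s.
With the tool pointing down it reaches from about 0.35 to 0.975 m from the base axis. Payload 7.1 kg.
Tool frame: the origin (TCP) lies midway between the tips of the shut fingers; the grasp point (between the pads) lies 19 mm behind it; z points along the fingers, y is the line along which they close (so a half turn about z gives the same grasp; the last joint's range is limited). The gripper opens to 88 mm and grips with 3 to 60 N. Pads are 20 mm wide; open, the fingers measure 115 mm over their backs; the gripper's body (75 mm by 178 mm) begins 61 mm behind the grasp point.
Start: joints at [-1.352, 0.423, 1.63, -0, 1.089, -0.019], TCP at [0.147, -0.607, 0.223] pointing down, gripper open.
Joint ranges: [-3, 3], [-0.9, 2.11], [0.09, 2.58], [-1.31, 4.45], [0.11, 2.69], [-2.54, 2.54]. Speed limits (rad/s): [2.39, 2.39, 3.01, 3.14, 3.14, 3.14].

## Interface

Orientations are given as [roll, pitch, yaw] about the fixed x, y, z axes, in that order (R = Rz(yaw) Ry(pitch) Rx(roll)).
In Python, from station import observe, snapshot, hand_in, regions_of, mark_of gives the robot as it stands.
- The arm moves only by the tool carry_out, never from a script. Its argument "motion" is a list of rows, each a list of 3 entries, a list of its own where there are three numbers: the turn, a rotation vector about the tool's x, y, z in rad, then the shift along the tool's x, y, z in mm, then the opening, from 0 (shut) to 1 (fully open). In form: [[[wx, wy, wz], [dx, dy, dz], fingers], ...]. A call has 1 to 20 rows; each row shifts and turns the commanded pose from where the row before left it, along the tool's axes as they then stand; what a row does not reach is not made up. A row lasts 1/8 s, in which the tool goes at most 62.5 mm and 10.7 degrees, less where a joint would pass 70% of its speed; a pose out of reach is approached as far as the arm can. A call is refused whole if a number of a shift passes 62.5 or a number of a turn 0.188, either way. A call with a gripper value outside its range is refused whole. The fingers move at their own pace and stop on an object; "newtons" is the grip in N (left out, the last holds). Time passes only in rows, so rows that do not move let the fingers close. It gives the time, the measured TCP pose, the force, the opening and the grip force at its end, in the units of the state.
- observe(): the state, without advancing time (a new reading comes with each control period).
- snapshot(name): name is "side" or "top"; returns a dict with "frame" (384x512x3 uint8, blue, green, red), "depth" (384x512 float32, m along the optical axis (not along the pixel's ray), 0 where there is no reading), "K" (3x3 intrinsics, pixels), "distortion" ([k1, k2, p1, p2, k3] as OpenCV has them; the pictures are not rectified), "T" (4x4, takes a point from camera to world coordinates). Camera axes: x right, y down, z forward; pixel columns grow to the right and rows downward; lengths in m; the calibration is good to about 2 mm. A picture is of the moment at which its call begins.
- hand_in(): hands the job in; it is judged then, once.
Trained networks look in a picture, given as the dict that the camera call returned (one of the last four; its "shot" number tells which), for a name from the list of things; names that differ only in an ending like _2 or _b are one class to them, and where a whole thing is asked for, a point or a joint stands for the part that bears it (a point fixed in the world has none). Each returns a list of dicts, best first, with "score" (0 to 1); they miss things now and then, are a little off and sometimes report something else, mostly with a low value. They report only what shows in the picture. A call takes as long as a camera call. They do not tell look-alikes from the thing itself.
- regions_of(label, picture): "pixels" (384x512 bool, what is visible of it).
- mark_of(label, picture): "at" ([x, y, z] in m, in world coordinates, good to about 4 mm: a listed point, or the origin of a listed thing).
The state is a dict: "time_s": time; "joints": joint angles; "qd": joint speeds; "joint_efforts": joint torques, N m; "eef_pos": TCP position; "ee_rot": TCP orientation; "wrist_force": force on the tool from outside, world axes, zero at the start; "moment": the same for the moment, N m; "gripper_width": opening from 0.0 (shut) to 1.0 (fully open); "grasp_force": force on a finger pad.
Only numpy, scipy, OpenCV 4.12 (cv2) and the standard library are available. Lean on these libraries where they do the work, as an engineer would, in place of code of your own. Each camera call takes 0.05 s, during which the arm holds its last target. There are 200 camera calls.

## Working session

There is one attempt and no reset: what is moved stays moved. The work goes in short steps, Python scripts to look and compute and a tool call to move; the robot and the scene stay as the last step left them, time stands still between calls to the robot, and variables do not carry over. Pictures are saved under pics/ and viewed, at most 10 in all, crops included, and the job is handed in when it is done.

Besides the shell and the picture viewer there is one more tool, called after "Emit:" by a JSON object that holds its "op" and its "data". carry_out: Moves the arm, as the interface text tells. Its arguments: {"type":"object","properties":{"motion":{"type":"array","items":{"type":"array"}},"newtons":{"type":"number"}},"required":["motion"]}

```bash
mkdir -p pics
python3 - <<'E'
from station import *
import cv2,numpy as np
s=observe();print({k:np.round(v,3).tolist() for k,v in s.items()})
for n in("top","side"):
    p=snapshot(n);cv2.imwrite(f"pics/{n}0.png",p["frame"])
    print(n,np.round(p["T"],3).tolist(),np.round(p["K"],1).tolist())
    for l in["stamp","die_face","board_top","done_stamp","valve_axis","crank_grip","palette","brush_pot","pink_paint","blue_paint","spoon","brush"]:
        print(l,[(round(m["score"],2),np.round(m["at"],3).tolist()) for m in mark_of(l,p)[:4]])
E
```

```text
{'time_s': 0.0, 'joints': [-1.352, 0.424, 1.631, -0.0, 1.089, -0.019], 'qd': [0.002, -0.001, -0.0, 0.0, 0.001, -0.0], 'joint_efforts': [0.002, -54.462, -27.367, 0.064, 0.023, -0.0], 'eef_pos': [0.147, -0.607, 0.222], 'ee_rot': [-3.14, -0.0, 0.238], 'wrist_force': [0.23, -0.263, -0.009], 'moment': [-0.018, -0.054, 0.048], 'grasp_force': 0.0, 'gripper_width': 0.998}
top [[0.016, -0.999, 0.039, 0.458], [-1.0, -0.016, -0.008, -0.061], [0.009, -0.039, -0.999, 1.449], [0.0, 0.0, 0.0, 1.0]] [[380.8, 0.0, 248.7], [0.0, 380.8, 193.4], [0.0, 0.0, 1.0]]
stamp [(0.82, [0.586, -0.117, 0.05]), (0.78, [0.533, -0.532, -0.0]), (0.76, [0.351, 0.018, -0.002]), (0.62, [0.341, 0.18, 0.0])]
die_face [(0.76, [0.583, -0.115, 0.061])]
board_top []
done_stamp []
valve_axis [(0.96, [0.542, 0.084, 0.134])]
crank_grip [(0.38, [0.593, 0.065, 0.143])]
palette [(0.83, [0.253, -0.359, 0.002]), (0.23, [0.587, -0.114, 0.053])]
brush_pot [(0.71, [0.792, 0.045, 0.007])]
pink_paint [(0.64, [0.592, 0.065, 0.142]), (0.51, [0.779, -0.147, 0.001])]
blue_paint [(0.71, [0.732, -0.27, -0.006])]
spoon [(0.73, [0.278, 0.302, 0.00
[... 246 characters left out ...]
346, 0.178, -0.001]), (0.78, [0.348, 0.019, -0.001]), (0.66, [0.534, -0.531, 0.002]), (0.58, [0.253, -0.363, 0.001])]
die_face [(0.87, [0.583, -0.112, 0.059])]
board_top [(0.68, [0.519, -0.375, 0.025])]
done_stamp [(0.75, [0.58, -0.383, 0.023])]
valve_axis [(0.82, [0.539, 0.08, 0.129]), (0.49, [0.255, -0.364, -0.0]), (0.22, [0.738, 0.207, 0.005])]
crank_grip [(0.53, [0.589, 0.069, 0.142])]
palette [(0.6, [0.738, 0.203, 0.006]), (0.57, [0.255, -0.362, 0.003])]
brush_pot [(0.79, [0.736, 0.203, 0.005])]
pink_paint [(0.93, [0.782, -0.146, 0.004])]
blue_paint [(0.58, [0.731, -0.268, -0.0])]
spoon [(0.91, [0.281, 0.301, -0.005])]
brush [(0.8, [0.796, 0.046, 0.001]), (0.6, [0.733, -0.269, -0.004])]
```

View pics/top0.png

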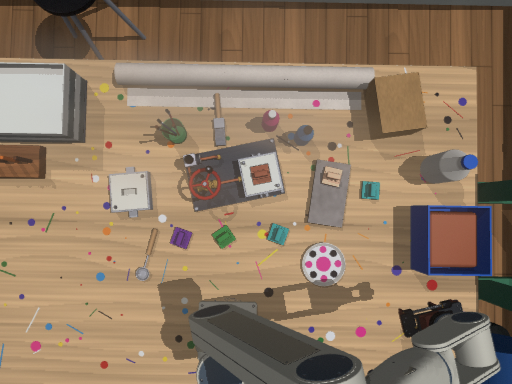

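View pics/side0.png

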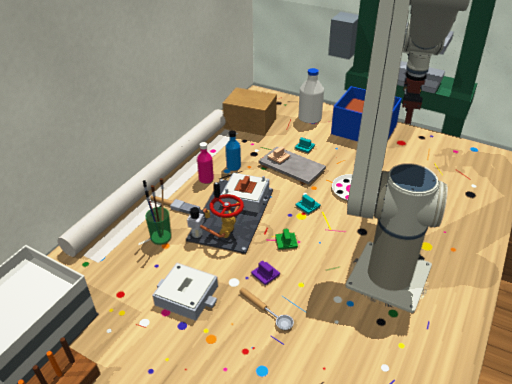

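Top view: the red-brown stamp sits in the white die at (261,173), and the red wheel is at (205,183). The grey board is at (329,194), with the pale stamp on its far half at (332,177). Stamp look-alikes are purple (181,238), green (223,236) and turquoise (277,234) and (370,190). Only the red-brown one in the die fits. I'll confirm it in an enlarged crop and fit the geometry.

```bash
cat > h.py <<'E'
from station import *
import cv2,numpy as np
def cloud(p):
    v,u=np.mgrid[0:384,0:512]; uv=np.stack([u,v],-1).reshape(-1,1,2).astype(np.float64)
    n=cv2.undistortPoints(uv,p["K"],np.array(p["distortion"],float)).reshape(384,512,2)
    d=p["depth"][...,None]; P=np.concatenate([n*d,d],-1)
    T=np.array(p["T"]); return P@T[:3,:3].T+T[:3,3]
def rect(P):
    (c,s,a)=cv2.minAreaRect(P[:,:2].astype(np.float32)); return np.round(c,4),np.round(s,4),round(a,1)
E
python3 - <<'E'
from h import *
p=snapshot("top");W=cloud(p);f=p["frame"]
cv2.imwrite("pics/c1.png",cv2.resize(f[130:240,165:365],None,fx=4,fy=4,interpolation=cv2.INTER_CUBIC))
def near(c,r,z0,z1):
    m=(np.hypot(W[...,0]-c[0],W[...,1]-c[1])<r)&(W[...,2]>z0)&(W[...,2]<z1); return W[m]
for n,a in dict(board=((.519,-.375),.15,.018,.032),done_plate=((.58,-.383),.055,.033,.08),done_ridge=((.58,-.383),.055,.055,.08),
  dietop=((.583,-.114),.1,.056,.067),ridge=((.585,-.115),.045,.078,.11),wheel=((.541,.082),.075,.120,.145),crank=((.591,.067),.03,.17,.21),high=((.541,.082),.13,.15,.3)).items():
    P=near(*a); print(n,len(P),np.round(P.mean(0),4) if len(P) else '', rect(P) if len(P)>2 else '')
q=snapshot("side");Wq=cloud(q)
for nm,pp,WW in(("top",p,W),("side",q,Wq)):
  for l in("stamp","board_top","done_stamp","crank_grip"):
    for r in regions_of(l,pp)[:3]:
        P=WW[r["pixels"]];P=P[np.isfinite(P).all(1)]; v,u=np.nonzero(r["pixels"])
        print(nm,l,round(r["score"],2),(round(u.mean()),round(v.mean())),len(P),np.round(np.median(P,0),3),rect(P))
  print([np.round(m["at"],4).tolist() for l in("crank_grip","valve_axis","die_face") for m in mark_of(l,pp)[:1]])
E
```

```text
board 1870 [ 0.5097 -0.3732  0.0247] (array([ 0.5149, -0.4156]), array([0.216, 0.24 ]), 82.0)
done_plate 317 [ 0.5821 -0.3779  0.0464] (array([ 0.5799, -0.3919]), array([0.092 , 0.0661]), 76.3)
done_ridge 81 [ 0.5824 -0.3785  0.067 ] (array([ 0.5824, -0.3797]), array([0.049 , 0.0194]), 77.5)
dietop 1220 [ 0.5848 -0.1127  0.0616] (array([ 0.5847, -0.1128]), array([0.1418, 0.1417]), 12.6)
ridge 81 [ 0.5838 -0.113   0.0919] (array([ 0.5842, -0.1133]), array([0.0199, 0.0493]), 12.1)
wheel 419 [0.5384 0.0832 0.1365] (array([0.5393, 0.0828]), array([0.1106, 0.1057]), 72.4)
crank 37 [0.5874 0.0639 0.1899] (array([0.5875, 0.064 ]), array([0.0183, 0.0214]), 41.5)
high 41 [0.5871 0.0632 0.1872] (array([0.5875, 0.064 ]), array([0.0183, 0.0214]), 41.5)
top stamp 0.63 (260, 174) 317 [ 0.582 -0.113  0.065] (array([ 0.5843, -0.1141]), array([0.0658, 0.0669]), 11.0)
top stamp 0.59 (278, 234) 282 [ 0.365 -0.182  0.016] (array([ 0.3646, -0.1834]), array([0.0632, 0.0631]), 71.0)
top stamp 0.57 (370, 190) 290 [ 0.534 -0.525  0.017] (array([ 0.516 , -0.3116]), array([0.0718, 0.5089]), 4.9)
top board_top 
[... 471 characters left out ...]
0.2529, 0.484 ]), array([0.0763, 1.4594]), 29.3)
side stamp 0.76 (307, 204) 273 [ 0.364 -0.174  0.019] (array([0.1047, 0.4322]), array([0.0805, 1.4213]), 23.2)
side board_top 0.77 (296, 168) 1004 [ 0.489 -0.348  0.027] (array([0.154 , 0.3003]), array([0.2546, 1.6861]), 28.6)
side done_stamp 0.75 (204, 164) 541 [ 0.774 -0.131  0.082] (array([0.4051, 0.3914]), array([0.0627, 1.7865]), 35.4)
side done_stamp 0.59 (278, 155) 238 [ 0.58  -0.369  0.043] (array([0.2247, 0.3163]), array([0.0854, 1.7273]), 27.6)
side crank_grip 0.55 (216, 190) 109 [0.588 0.07  0.171] (array([0.299 , 0.4906]), array([0.0282, 1.5017]), 34.5)
[[0.5889, 0.0669, 0.1445], [0.5426, 0.0814, 0.1311], [0.5825, -0.1143, 0.0591]]
```

View pics/c1.png

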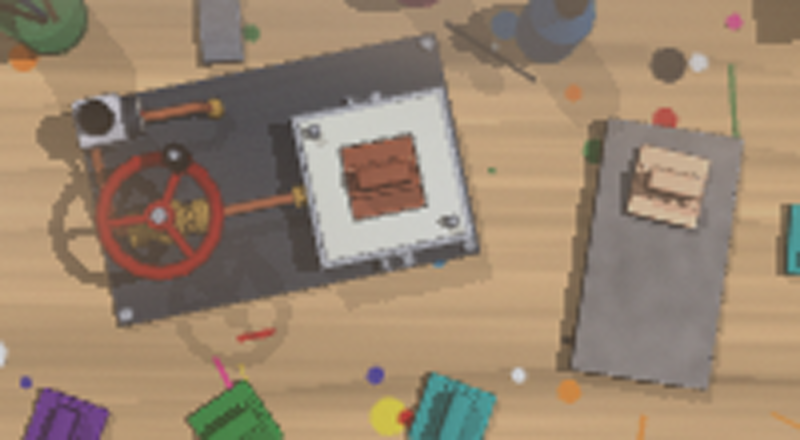

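The crop confirms it: the red-brown stamp is in the die at crop (380,178), while the purple, green and turquoise ones at the bottom edge lie on the bench. The crank is at crop (176,156), and the near half of the board is free.

Rig yaw is about 12.3° and board yaw about -7.5°. First I move above the stamp.

Emit:
{"op": "carry_out", "data": {"motion": [[[0,0,-0.1718],[0,0,0],0.6],[[0,0,-0.1718],[0,0,0],0.6],[[0,0,-0.1718],[0,0,0],0.6],[[0,0,-0.1718],[0,0,0],0.6],[[0,0,-0.1718],[0,0,0],0.6],[[0,0,-0.1718],[0,0,0],0.6],[[0,0,-0.1718],[0,0,0],0.6],[[0,0,-0.1718],[0,0,0],0.6],[[0,0,-0.1718],[0,0,0],0.6],[[0,0,0],[35.5,48.3,0],0.6],[[0,0,0],[35.5,48.3,0],0.6],[[0,0,0],[35.5,48.3,0],0.6],[[0,0,0],[35.5,48.3,0],0.6],[[0,0,0],[35.5,48.3,0],0.6],[[0,0,0],[35.5,48.3,0],0.6],[[0,0,0],[35.5,48.3,0],0.6],[[0,0,0],[35.5,48.3,0],0.6],[[0,0,0],[35.5,48.3,0],0.6],[[0,0,0],[35.5,48.3,0],0.6],[[0,0,0],[35.5,48.3,0],0.6]]}}

```text
time_s: 4.6
eef_pos: [0.5851, -0.1116, 0.2229]
ee_rot: [3.141, 0.0, 1.784]
wrist_force: [-0.3, 0.2, 0.5]
gripper_width: 0.599
grasp_force: 0.0
```

Emit:
{"op": "carry_out", "data": {"motion": [[[0,0,0],[0,0,0],0.6],[[0,0,0],[0,0,0],0.6]]}}

```text
time_s: 4.85
eef_pos: [0.5834, -0.1133, 0.2223]
ee_rot: [-3.141, -0.0, 1.785]
wrist_force: [-0.8, -0.2, 0.6]
gripper_width: 0.6
grasp_force: 0.0
```

Emit:
{"op": "carry_out", "data": {"motion": [[[0,0,0],[0,0,40],0.6],[[0,0,0],[0,0,40],0.6],[[0,0,0],[0,0,30],0.6],[[0,0,0],[0,0,20],0.6],[[0,0,0],[0,0,12],0.6],[[0,0,0],[0,0,12],0.6],[[0,0,0],[0,0,0],0.6],[[0,0,0],[0,0,0],0],[[0,0,0],[0,0,0],0],[[0,0,0],[0,0,0],0],[[0,0,0],[0,0,0],0],[[0,0,0],[0,0,0],0]], "newtons": 20}}

```text
time_s: 6.35
eef_pos: [0.5842, -0.1133, 0.069]
ee_rot: [3.141, 0.0, 1.784]
wrist_force: [-0.6, 0.4, 3.2]
gripper_width: 0.227
grasp_force: 20.0
```

Emit:
{"op": "carry_out", "data": {"motion": [[[0,0,0],[0,0,-6],0],[[0,0,0],[0,0,-10],0],[[0,0,0],[0,0,-20],0],[[0,0,0],[0,0,-30],0],[[0,0,0],[0,0,-24],0],[[0,0,0],[0,0,-10],0],[[0,0,0.086],[0,0,0],0],[[0,0,0.086],[0,0,0],0],[[0,0,0.086],[0,0,0],0],[[0,0,0.086],[0,0,0],0],[[0,0,0],[-17,-5.8,0],0],[[0,0,0],[-33.5,-11.3,0],0],[[0,0,0],[-33.5,-11.3,0],0],[[0,0,0],[-33.5,-11.3,0],0],[[0,0,0],[-33.5,-11.3,0],0],[[0,0,0],[-33.5,-11.3,0],0],[[0,0,0],[-33.5,-11.3,0],0],[[0,0,0],[-33.5,-11.3,0],0],[[0,0,0],[-16.5,-5.5,0],0],[[0,0,0],[0,0,0],0]]}}

```text
time_s: 8.85
eef_pos: [0.4585, -0.368, 0.1686]
ee_rot: [-3.141, -0.0, 1.439]
wrist_force: [0.2, 0.3, -2.2]
gripper_width: 0.226
grasp_force: 20.0
```

Run:
```python
from h import *
s=observe();print(s["time_s"],np.round(s["eef_pos"],4),np.round(s["ee_rot"],3),s["gripper_width"],s["wrist_force"])
q=snapshot("side");f=q["frame"]
cv2.imwrite("pics/c2.png",cv2.resize(f[90:220,200:370],None,fx=4,fy=4,interpolation=cv2.INTER_CUBIC))
```

```text
8.85 [ 0.4585 -0.368   0.1686] [-3.141 -0.     1.439] 0.22608236351826846 [ 0.22055618  0.29877296 -2.1522703 ]
```

View pics/c2.png

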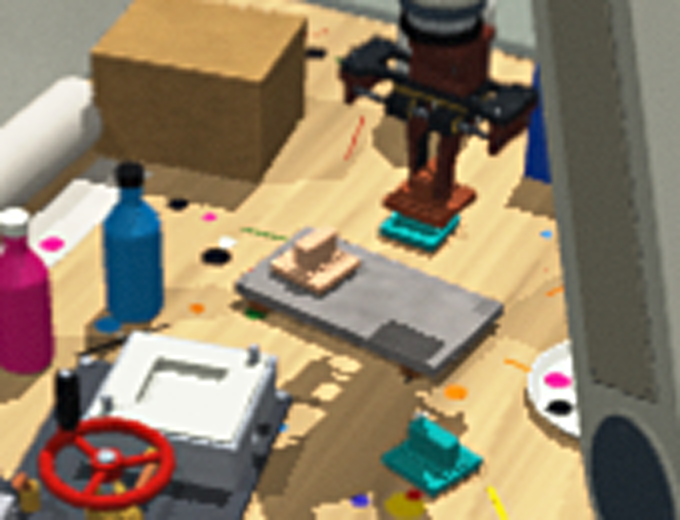

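The held stamp hangs level at crop (430,195), with the free half of the board at (410,335) below it. The die is empty. Now I lower it.

Emit:
{"op": "carry_out", "data": {"motion": [[[0,0,0],[0,0,25],0],[[0,0,0],[0,0,40],0],[[0,0,0],[0,0,30],0],[[0,0,0],[0,0,15],0],[[0,0,0],[0,0,8],0],[[0,0,0],[0,0,4],0],[[0,0,0],[0,0,0],0]]}}

```text
time_s: 9.78
eef_pos: [0.4597, -0.3675, 0.0473]
ee_rot: [3.141, 0.001, 1.44]
wrist_force: [-0.5, 0.5, -0.9]
gripper_width: 0.224
grasp_force: 20.0
```

Emit:
{"op": "carry_out", "data": {"motion": [[[0,0,0],[0,0,1],0],[[0,0,0],[0,0,1],0],[[0,0,0],[0,0,0],0]]}}

```text
time_s: 10.15
eef_pos: [0.4593, -0.3673, 0.0448]
ee_rot: [3.141, 0.0, 1.44]
wrist_force: [0.1, -0.1, -1.9]
gripper_width: 0.228
grasp_force: 20.0
```

Emit:
{"op": "carry_out", "data": {"motion": [[[0,0,0],[0,0,1],0],[[0,0,0],[0,0,0],0]]}}

```text
time_s: 10.4
eef_pos: [0.4594, -0.3673, 0.044]
ee_rot: [3.141, 0.0, 1.44]
wrist_force: [-1.5, 0.9, 3.2]
gripper_width: 0.23
grasp_force: 20.0
```

Emit:
{"op": "carry_out", "data": {"motion": [[[0,0,0],[0,0,0.7],0],[[0,0,0],[0,0,0],0]]}}

```text
time_s: 10.65
eef_pos: [0.4594, -0.3674, 0.044]
ee_rot: [3.141, 0.0, 1.44]
wrist_force: [-1.7, 1.5, 10.1]
gripper_width: 0.231
grasp_force: 20.0
```

Emit:
{"op": "carry_out", "data": {"motion": [[[0,0,0],[0,0,-0.5],0.28],[[0,0,0],[0,0,0],0.4],[[0,0,0],[0,0,0],0.55],[[0,0,0],[0,0,0],0.6],[[0,0,0],[0,0,-5],0.6],[[0,0,0],[0,0,-20],0.6],[[0,0,0],[0,0,-40],0.6],[[0,0,0],[0,0,-50],0.6],[[0,0,0],[0,0,-50],0.6],[[0,0,0],[0,0,-40],0.6],[[0,0,0],[0,0,0],0.6]]}}

```text
time_s: 12.02
eef_pos: [0.461, -0.3686, 0.2538]
ee_rot: [3.134, 0.005, 1.44]
wrist_force: [-0.9, -0.9, 0.2]
gripper_width: 0.602
grasp_force: 0.0
```

Run:
```python
from h import *
from scipy.optimize import least_squares
s=observe();print(s["time_s"],np.round(s["eef_pos"],4),np.round(s["ee_rot"],3))
q=snapshot("side");p=snapshot("top");f=q["frame"]
cv2.imwrite("pics/c3.png",cv2.resize(f[110:220,180:350],None,fx=4,fy=4,interpolation=cv2.INTER_CUBIC))
for n,x in(("top",p),("side",q)):
    W=cloud(x);c=x["frame"].astype(int)
    red=(c[...,2]>110)&(c[...,1]<70)&(c[...,0]<70)&(abs(W[...,2]-.135)<.012)&(np.hypot(W[...,0]-.54,W[...,1]-.082)<.075)
    P=W[red]
    r=np.hypot(P[:,0]-.54,P[:,1]-.082);P=P[r>.04]
    o=least_squares(lambda v:np.hypot(P[:,0]-v[0],P[:,1]-v[1])-.0505,[.54,.082],loss="soft_l1",f_scale=.003)
    print(n,len(P),"axis",np.round(o.x,4),"z",np.median(P[:,2]).round(4))
    m=(np.hypot(W[...,0]-.5885,W[...,1]-.065)<.03)&(W[...,2]>.155)&(W[...,2]<.21)
    print(" crank",m.sum(),np.round(W[m].mean(0),4),rect(W[m]),W[m][:,2].max().round(4))
    t=W[m&(W[...,2]>.188)]; print(" cranktop",len(t),np.round(t.mean(0),4) if len(t) else '')
    print([(l,np.round(m["at"],4).tolist()) for l in("crank_grip","valve_axis") for m in mark_of(l,x)[:1]])
    m=(np.hypot(W[...,0]-.46,W[...,1]+.367)<.05)&(W[...,2]>.034)&(W[...,2]<.075)
    if m.sum()>5: print(" stamp",m.sum(),rect(W[m]))
```

```text
12.025 [ 0.461  -0.3686  0.2538] [3.134 0.005 1.44 ]
top 94 axis [0.5405 0.0813] z 0.1376
 crank 40 [0.587  0.0634 0.1884] (array([0.5875, 0.0645]), array([0.019, 0.021]), 6.3) 0.1973
 cranktop 28 [0.5879 0.0645 0.1929]
[('crank_grip', [0.5941, 0.0627, 0.1421]), ('valve_axis', [0.5398, 0.0818, 0.1307])]
 stamp 302 (array([ 0.4617, -0.3629]), array([0.0745, 0.0694]), 82.8)
side 202 axis [0.5425 0.0838] z 0.1396
 crank 84 [0.5875 0.0692 0.1789] (array([0.5894, 0.0667]), array([0.0205, 0.0211]), 62.4) 0.2008
 cranktop 27 [0.5885 0.0677 0.1945]
[('crank_grip', [0.5891, 0.0653, 0.1427]), ('valve_axis', [0.5409, 0.0808, 0.1303])]
 stamp 222 (array([ 0.4574, -0.3568]), array([0.0843, 0.0708]), 15.7)
```

View pics/c3.png

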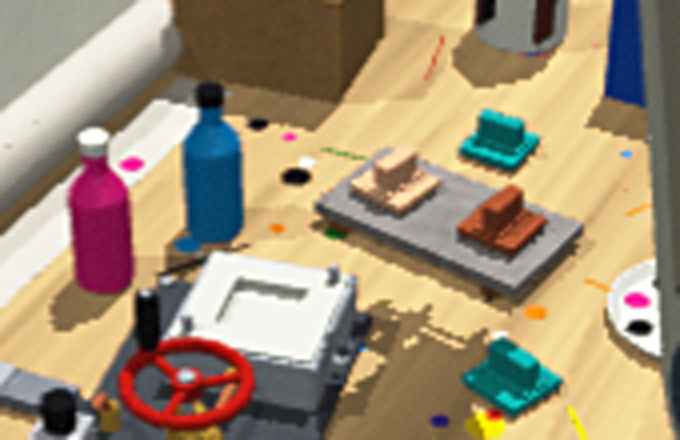

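The stamp sits flat on the free half at crop (500,220), and the pale stamp at (395,180) is untouched. Next, the crank.

Emit:
{"op": "carry_out", "data": {"motion": [[[0,0,0.185],[0,0,0],0.6],[[0,0,0.185],[0,0,0],0.6],[[0,0,0.185],[0,0,0],0.6],[[0,0,0.185],[0,0,0],0.6],[[0,0,0],[41.9,-27.8,0],0.6],[[0,0,0],[41.9,-27.8,0],0.6],[[0,0,0],[41.9,-27.8,0],0.6],[[0,0,0],[41.9,-27.8,0],0.6],[[0,0,0],[41.9,-27.8,0],0.6],[[0,0,0],[41.9,-27.8,0],0.6],[[0,0,0],[41.9,-27.8,0],0.6],[[0,0,0],[41.9,-27.8,0],0.6],[[0,0,0],[41.9,-27.8,0],0.6],[[0,0,0],[0,0,0],0.6],[[0,0,0],[0,0,0],0.6]]}}

```text
time_s: 14.2
eef_pos: [0.5859, 0.0668, 0.2474]
ee_rot: [-3.141, 0.002, 0.701]
wrist_force: [0.1, -0.1, 0.1]
gripper_width: 0.604
grasp_force: 0.0
```

Emit:
{"op": "carry_out", "data": {"motion": [[[0,0,0],[1.2,2.7,0],0.6],[[0,0,0],[0,0,30],0.6],[[0,0,0],[0,0,30],0.6],[[0,0,0],[0,0,20],0.6],[[0,0,0],[0,0,11],0.6],[[0,0,0],[0,0,0],0.6],[[0,0,0],[0,0,0],0],[[0,0,0],[0,0,0],0],[[0,0,0],[0,0,0],0],[[0,0,0],[0,0,0],0],[[0,0,0],[0,0,0],0]], "newtons": 30}}

```text
time_s: 15.58
eef_pos: [0.59, 0.0657, 0.158]
ee_rot: [3.14, -0.001, 0.7]
wrist_force: [2.0, -1.4, 2.3]
gripper_width: 0.242
grasp_force: 30.0
```

```bash
cat > tab.py <<'E'
import numpy as np,sys
r=float(sys.argv[1]);a=[float(x) for x in sys.argv[2].split(",")]
t=np.radians(a);X=np.round(np.c_[r*np.cos(t),-r*np.sin(t)],1)
for i,d in enumerate(np.diff(X,axis=0)): print(a[i+1],np.round(d,1).tolist(),end="; ")
E
python3 tab.py 50 -58.7,$(seq -s, -75 -15 -420)
```

```text
-75.0 [-13.1, 5.6]; -90.0 [-12.9, 1.7]; -105.0 [-12.9, -1.7]; -120.0 [-12.1, -5.0]; -135.0 [-10.4, -7.9]; -150.0 [-7.9, -10.4]; -165.0 [-5.0, -12.1]; -180.0 [-1.7, -12.9]; -195.0 [1.7, -12.9]; -210.0 [5.0, -12.1]; -225.0 [7.9, -10.4]; -240.0 [10.4, -7.9]; -255.0 [12.1, -5.0]; -270.0 [12.9, -1.7]; -285.0 [12.9, 1.7]; -300.0 [12.1, 5.0]; -315.0 [10.4, 7.9]; -330.0 [7.9, 10.4]; -345.0 [5.0, 12.1]; -360.0 [1.7, 12.9]; -375.0 [-1.7, 12.9]; -390.0 [-5.0, 12.1]; -405.0 [-7.9, 10.4]; -420.0 [-10.4, 7.9];
```

Emit:
{"op": "carry_out", "data": {"motion": [[[0,0,0],[-6.5,2.8,0],0],[[0,0,0],[-6.6,2.8,0],0],[[0,0,0],[-12.9,1.7,0],0],[[0,0,0],[0,0,0],0],[[0,0,0],[0,0,0],0]]}}

```text
time_s: 16.2
eef_pos: [0.5726, 0.0424, 0.1579]
ee_rot: [-3.141, 0.002, 0.7]
wrist_force: [-1.7, -2.2, 8.6]
gripper_width: 0.243
grasp_force: 30.0
```

Emit:
{"op": "carry_out", "data": {"motion": [[[0,0,0],[-12.9,-1.7,0],0],[[0,0,0],[-12.1,-5.0,0],0],[[0,0,0],[-10.4,-7.9,0],0],[[0,0,0],[-7.9,-10.4,0],0],[[0,0,0],[0,0,0],0],[[0,0,0],[0,0,0],0]]}}

```text
time_s: 16.95
eef_pos: [0.5242, 0.036, 0.1579]
ee_rot: [-3.14, -0.002, 0.699]
wrist_force: [1.9, 10.7, 6.5]
gripper_width: 0.24
grasp_force: 30.0
```

Emit:
{"op": "carry_out", "data": {"motion": [[[0,0,0],[-4.3,-12.9,0],0],[[0,0,0],[-1.7,-12.9,0],0],[[0,0,0],[1.7,-12.9,0],0],[[0,0,0],[5.0,-12.1,0],0],[[0,0,0],[7.9,-10.4,0],0],[[0,0,0],[10.4,-7.9,0],0],[[0,0,0],[0,0,0],0],[[0,0,0],[0,0,0],0]]}}

```text
time_s: 17.95
eef_pos: [0.4957, 0.0993, 0.158]
ee_rot: [3.14, -0.002, 0.7]
wrist_force: [6.2, 0.0, 2.2]
gripper_width: 0.244
grasp_force: 30.0
```

Emit:
{"op": "carry_out", "data": {"motion": [[[0,0,0],[12.1,-5.0,0],0],[[0,0,0],[12.9,-1.7,0],0],[[0,0,0],[12.9,1.7,0],0],[[0,0,0],[12.1,5.0,0],0],[[0,0,0],[0,0,0],0],[[0,0,0],[0,0,0],0]]}}

```text
time_s: 18.7
eef_pos: [0.5329, 0.1315, 0.158]
ee_rot: [3.141, -0.001, 0.7]
wrist_force: [1.3, 2.1, 6.3]
gripper_width: 0.24
grasp_force: 30.0
```

Emit:
{"op": "carry_out", "data": {"motion": [[[0,0,0],[10.4,7.9,0],0],[[0,0,0],[7.9,10.4,0],0],[[0,0,0],[0,0,0],0],[[0,0,0],[0,0,0],0]]}}

```text
time_s: 19.2
eef_pos: [0.5592, 0.1298, 0.158]
ee_rot: [3.141, -0.002, 0.7]
wrist_force: [3.2, 4.7, 3.7]
gripper_width: 0.243
grasp_force: 30.0
```

```bash
python3 tab.py 50 -330,-336,-340,-342,-344,-346,-348,-350,-352,-354,-356
```

```text
-336.0 [2.4, 4.7]; -340.0 [1.3, 3.2]; -342.0 [0.6, 1.6]; -344.0 [0.5, 1.7]; -346.0 [0.4, 1.7]; -348.0 [0.4, 1.7]; -350.0 [0.3, 1.7]; -352.0 [0.3, 1.7]; -354.0 [0.2, 1.8]; -356.0 [0.2, 1.7];
```

```bash
python3 tab.py 50 -330,-345,-360,-372,-378,-381,-383,-385,-387,-389,-391,-393,-395
```

```text
-345.0 [5.0, 12.1]; -360.0 [1.7, 12.9]; -372.0 [-1.1, 10.4]; -378.0 [-1.3, 5.1]; -381.0 [-0.9, 2.4]; -383.0 [-0.7, 1.6]; -385.0 [-0.7, 1.6]; -387.0 [-0.7, 1.6]; -389.0 [-0.9, 1.5]; -391.0 [-0.8, 1.6]; -393.0 [-1.0, 1.4]; -395.0 [-0.9, 1.5];
```

Emit:
{"op": "carry_out", "data": {"motion": [[[0,0,0],[5.0,12.1,0],0],[[0,0,0],[1.7,12.9,0],0],[[0,0,0],[0,0,0],0],[[0,0,0],[0,0,0],0]]}}

```text
time_s: 19.7
eef_pos: [0.5811, 0.1146, 0.158]
ee_rot: [3.14, -0.003, 0.7]
wrist_force: [5.3, 1.6, 1.8]
gripper_width: 0.242
grasp_force: 30.0
```

Emit:
{"op": "carry_out", "data": {"motion": [[[0,0,0],[-1.1,10.4,0],0],[[0,0,0],[-1.3,5.1,0],0],[[0,0,0],[0,0,0],0],[[0,0,0],[0,0,0],0]]}}

```text
time_s: 20.2
eef_pos: [0.5892, 0.1012, 0.158]
ee_rot: [3.14, -0.003, 0.7]
wrist_force: [6.2, 3.0, 2.1]
gripper_width: 0.242
grasp_force: 30.0
```

Emit:
{"op": "carry_out", "data": {"motion": [[[0,0,0],[-0.9,2.4,0],0],[[0,0,0],[0,0,0],0],[[0,0,0],[0,0,0],0]]}}

```text
time_s: 20.58
eef_pos: [0.59, 0.0991, 0.158]
ee_rot: [3.14, -0.003, 0.7]
wrist_force: [6.2, 3.6, 2.4]
gripper_width: 0.239
grasp_force: 30.0
```

Emit:
{"op": "carry_out", "data": {"motion": [[[0,0,0],[-0.7,1.6,0],0],[[0,0,0],[0,0,0],0],[[0,0,0],[0,0,0],0]]}}

```text
time_s: 20.95
eef_pos: [0.5905, 0.0975, 0.158]
ee_rot: [3.14, -0.003, 0.7]
wrist_force: [7.3, 3.7, 0.4]
gripper_width: 0.24
grasp_force: 30.0
```

Emit:
{"op": "carry_out", "data": {"motion": [[[0,0,0],[-0.2,2.0,0],0],[[0,0,0],[0,0,0],0],[[0,0,0],[0,0,0],0]]}}

```text
time_s: 21.32
eef_pos: [0.5911, 0.0957, 0.158]
ee_rot: [3.141, -0.002, 0.7]
wrist_force: [4.1, 3.5, 3.4]
gripper_width: 0.242
grasp_force: 30.0
```

Emit:
{"op": "carry_out", "data": {"motion": [[[0,0,0],[-0.4,1.8,0],0],[[0,0,0],[0,0,0],0],[[0,0,0],[0,0,0],0]]}}

```text
time_s: 21.7
eef_pos: [0.5916, 0.0939, 0.158]
ee_rot: [3.141, -0.001, 0.7]
wrist_force: [4.0, 3.0, 5.6]
gripper_width: 0.24
grasp_force: 30.0
```

Emit:
{"op": "carry_out", "data": {"motion": [[[0,0,0],[-0.9,1.5,0],0],[[0,0,0],[0,0,0],0],[[0,0,0],[0,0,0],0]]}}

```text
time_s: 22.08
eef_pos: [0.5917, 0.0932, 0.158]
ee_rot: [-3.141, -0.002, 0.699]
wrist_force: [3.8, 7.0, 5.0]
gripper_width: 0.242
grasp_force: 30.0
```

Emit:
{"op": "carry_out", "data": {"motion": [[[0,0,0],[-0.8,1.6,0],0],[[0,0,0],[0,0,0],0],[[0,0,0],[0,0,0],0],[[0,0,0],[0,0,0],0],[[0,0,0],[0,0,0],0]]}}

```text
time_s: 22.7
eef_pos: [0.5918, 0.093, 0.158]
ee_rot: [-3.139, -0.003, 0.699]
wrist_force: [1.1, 14.8, 4.8]
gripper_width: 0.238
grasp_force: 30.0
```

Emit:
{"op": "carry_out", "data": {"motion": [[[0,0,0],[0,0,0],0],[[0,0,0],[0,0,0],0],[[0,0,0],[0,0,0],0],[[0,0,0],[0,0,0],0],[[0,0,0],[0,0,0],0],[[0,0,0],[0,0,0],0]]}}

```text
time_s: 23.45
eef_pos: [0.5917, 0.093, 0.158]
ee_rot: [-3.139, -0.003, 0.699]
wrist_force: [0.8, 15.5, 6.7]
gripper_width: 0.244
grasp_force: 30.0
```

```bash
python3 - <<'E'
import numpy as np
from scipy.optimize import least_squares
P=np.array([(.590,.0657),(.5726,.0424),(.5242,.036),(.4957,.0993),(.5329,.1315),(.5592,.1298),(.5811,.1146),(.5892,.1012),(.5905,.0975),(.5918,.093)])
o=least_squares(lambda v:np.hypot(*(P-v[:2]).T)-v[2],[.54,.08,.05]);print(np.round(o.x,4),np.round(o.fun*1e3,1))
o=least_squares(lambda v:np.hypot(*(P-v).T)-.05,[.54,.08]);c=o.x;print(np.round(o.x,4),np.round(o.fun*1e3,1))
print(np.degrees(np.arctan2(.093-c[1],.5918-c[0])))
E
python3 tab.py 50 -27.8,$(seq -s, -15 15 345)
```

```text
[0.5428 0.0825 0.05  ] [ 0.1 -0.1  0.  -0.  -0.   0.  -0.1 -0.  -0.   0.1]
[0.5428 0.0825] [ 0.1 -0.1  0.1  0.   0.   0.1 -0.   0.  -0.   0.1]
12.110310619549235
-15.0 [4.1, -10.4]; 0.0 [1.7, -12.9]; 15.0 [-1.7, -12.9]; 30.0 [-5.0, -12.1]; 45.0 [-7.9, -10.4]; 60.0 [-10.4, -7.9]; 75.0 [-12.1, -5.0]; 90.0 [-12.9, -1.7]; 105.0 [-12.9, 1.7]; 120.0 [-12.1, 5.0]; 135.0 [-10.4, 7.9]; 150.0 [-7.9, 10.4]; 165.0 [-5.0, 12.1]; 180.0 [-1.7, 12.9]; 195.0 [1.7, 12.9]; 210.0 [5.0, 12.1]; 225.0 [7.9, 10.4]; 240.0 [10.4, 7.9]; 255.0 [12.1, 5.0]; 270.0 [12.9, 1.7]; 285.0 [12.9, -1.7]; 300.0 [12.1, -5.0]; 315.0 [10.4, -7.9]; 330.0 [7.9, -10.4]; 345.0 [5.0, -12.1];
```

Emit:
{"op": "carry_out", "data": {"motion": [[[0,0,0],[3.1,-6.4,0],0],[[0,0,0],[3.1,-6.4,0],0],[[0,0,0],[1.7,-12.9,0],0],[[0,0,0],[0,0,0],0],[[0,0,0],[0,0,0],0]]}}

```text
time_s: 24.08
eef_pos: [0.5806, 0.1154, 0.1579]
ee_rot: [-3.141, 0.001, 0.7]
wrist_force: [-0.2, 2.8, 8.3]
gripper_width: 0.243
grasp_force: 30.0
```

Emit:
{"op": "carry_out", "data": {"motion": [[[0,0,0],[-1.7,-12.9,0],0],[[0,0,0],[-5.0,-12.1,0],0],[[0,0,0],[-7.9,-10.4,0],0],[[0,0,0],[-10.4,-7.9,0],0],[[0,0,0],[-12.1,-5.0,0],0],[[0,0,0],[-12.9,-1.7,0],0],[[0,0,0],[-12.9,1.7,0],0],[[0,0,0],[-12.1,5.0,0],0],[[0,0,0],[-10.4,7.9,0],0],[[0,0,0],[-7.9,10.4,0],0],[[0,0,0],[0,0,0],0],[[0,0,0],[0,0,0],0]]}}

```text
time_s: 25.58
eef_pos: [0.4938, 0.0734, 0.1579]
ee_rot: [3.141, 0.001, 0.7]
wrist_force: [1.5, -2.5, 9.2]
gripper_width: 0.244
grasp_force: 30.0
```

Emit:
{"op": "carry_out", "data": {"motion": [[[0,0,0],[-5.0,12.1,0],0],[[0,0,0],[-1.7,12.9,0],0],[[0,0,0],[1.7,12.9,0],0],[[0,0,0],[5.0,12.1,0],0],[[0,0,0],[7.9,10.4,0],0],[[0,0,0],[10.4,7.9,0],0],[[0,0,0],[12.1,5.0,0],0],[[0,0,0],[12.9,1.7,0],0],[[0,0,0],[12.9,-1.7,0],0],[[0,0,0],[12.1,-5.0,0],0],[[0,0,0],[10.4,-7.9,0],0],[[0,0,0],[7.9,-10.4,0],0],[[0,0,0],[5.0,-12.1,0],0],[[0,0,0],[1.7,-12.9,0],0],[[0,0,0],[0,0,0],0],[[0,0,0],[0,0,0],0]]}}

```text
time_s: 27.58
eef_pos: [0.5806, 0.1155, 0.1579]
ee_rot: [-3.141, 0.001, 0.7]
wrist_force: [-0.5, 2.8, 9.1]
gripper_width: 0.237
grasp_force: 30.0
```

Emit:
{"op": "carry_out", "data": {"motion": [[[0,0,0],[-1.7,-12.9,0],0],[[0,0,0],[-5.0,-12.1,0],0],[[0,0,0],[-7.9,-10.4,0],0],[[0,0,0],[-10.4,-7.9,0],0],[[0,0,0],[-12.1,-5.0,0],0],[[0,0,0],[-12.9,-1.7,0],0],[[0,0,0],[-12.9,1.7,0],0],[[0,0,0],[-12.1,5.0,0],0],[[0,0,0],[-10.4,7.9,0],0],[[0,0,0],[-7.9,10.4,0],0],[[0,0,0],[-5.0,12.1,0],0],[[0,0,0],[-1.7,12.9,0],0],[[0,0,0],[1.7,12.9,0],0],[[0,0,0],[5.0,12.1,0],0],[[0,0,0],[7.9,10.4,0],0],[[0,0,0],[10.4,7.9,0],0],[[0,0,0],[12.1,5.0,0],0],[[0,0,0],[12.9,1.7,0],0],[[0,0,0],[12.9,-1.7,0],0],[[0,0,0],[12.1,-5.0,0],0]]}}

```text
time_s: 30.08
eef_pos: [0.5898, 0.065, 0.1579]
ee_rot: [3.141, 0.002, 0.7]
wrist_force: [-3.6, -3.5, 12.2]
gripper_width: 0.244
grasp_force: 30.0
```

Emit:
{"op": "carry_out", "data": {"motion": [[[0,0,0],[10.4,-7.9,0],0],[[0,0,0],[0,0,0],0],[[0,0,0],[0,0,0],0],[[0,0,0],[0,0,0],0]]}}

```text
time_s: 30.58
eef_pos: [0.5928, 0.079, 0.1579]
ee_rot: [-3.141, 0.0, 0.7]
wrist_force: [0.0, 2.1, 7.9]
gripper_width: 0.243
grasp_force: 30.0
```

Emit:
{"op": "carry_out", "data": {"motion": [[[0,0,0],[4.5,-5.4,0],0],[[0,0,0],[3.3,-5.2,0],0],[[0,0,0],[0,0,0],0],[[0,0,0],[0,0,0],0],[[0,0,0],[0,0,0],0]]}}

```text
time_s: 31.2
eef_pos: [0.5921, 0.0918, 0.1579]
ee_rot: [3.142, 0.0, 0.7]
wrist_force: [1.4, 1.2, 7.9]
gripper_width: 0.24
grasp_force: 30.0
```

Run:
```python
from h import *
for i in range(3):
    q=snapshot(["side","top","side"][i])
    s=observe();e=s["eef_pos"];print(np.round(e,4),np.degrees(np.arctan2(e[1]-.0825,e[0]-.5428)).round(2),np.round(s["wrist_force"],1))
    if i==0: a=q
f=a["frame"];cv2.imwrite("pics/c4.png",cv2.resize(f[110:280,150:350],None,fx=4,fy=3.5,interpolation=cv2.INTER_CUBIC)[:600])
```

```text
[0.5921 0.0918 0.158 ] 10.63 [1.7 1.6 8.2]
[0.5921 0.0917 0.1579] 10.62 [1.9 1.7 7.1]
[0.5921 0.0918 0.158 ] 10.64 [0.9 0.7 7.4]
```

View pics/c4.png

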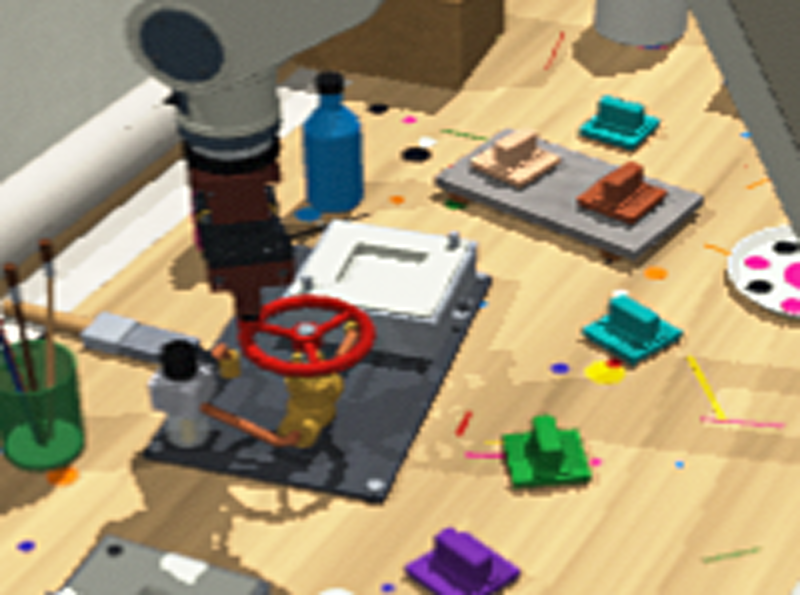

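The gripper still holds the crank at crop (245,310), the bystanders are in place and both stamps are on the board. I'm 1.5° short, so I trim.

Emit:
{"op": "carry_out", "data": {"motion": [[[0,0,0],[0.6,-1.2,0],0],[[0,0,0],[0,0,0],0],[[0,0,0],[0,0,0],0],[[0,0,0],[0,0,0],0]]}}

```text
time_s: 31.85
eef_pos: [0.5919, 0.0926, 0.1579]
ee_rot: [3.141, 0.0, 0.7]
wrist_force: [2.2, -1.3, 7.3]
gripper_width: 0.241
grasp_force: 30.0
```

Run:
```python
from h import *
s=observe();e=s["eef_pos"];print(np.round(e,4),np.degrees(np.arctan2(e[1]-.0825,e[0]-.5428)).round(2),np.round(s["wrist_force"],1),s["grasp_force"])
```

```text
[0.5919 0.0926 0.1579] 11.62 [ 2.2 -1.3  7.3] 30.001562865600135
```

Emit:
{"op": "carry_out", "data": {"motion": [[[0,0,0],[0.2,-0.4,0],0],[[0,0,0],[0,0,0],0],[[0,0,0],[0,0,0],0],[[0,0,0],[0,0,0],0]]}}

```text
time_s: 32.35
eef_pos: [0.5918, 0.0929, 0.1579]
ee_rot: [3.141, 0.0, 0.7]
wrist_force: [1.9, -2.2, 8.4]
gripper_width: 0.241
grasp_force: 30.0
```

Run:
```python
from h import *
s=observe();e=s["eef_pos"];print(np.round(e,4),np.degrees(np.arctan2(e[1]-.0825,e[0]-.5428)).round(2))
print(hand_in())
```

```text
[0.5918 0.0929 0.1579] 11.96
the job is handed in; nothing more can be done
None
```

Job handed in at about 32 s: the stamp is set flat on the free half of the board, and the valve was closed to its stop, held there, then opened two full turns (within about 0.2° by the arm's own reading), with the crank still gripped.

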